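# Lock the finish jar in its holder and twist off the tight lid

## Task

Brace the amber jar in its bench holder by pressing the red lock knob down and, while it is pressed, turning it clockwise to its stop, then letting it spring back up locked. Then unscrew the tight yellow lid counterclockwise until its threads let go, stop turning soon after that, and lift it straight up. Finish still holding the lid level in the gripper, one to two centimetres above the jar's mouth, with the jar left standing clamped in the holder and the things around it left alone.

Things in the scene. Friction and masses are not known exactly. Their poses are not given: they have to be found in the camera images.
- holder: jar holder, fixed: plywood board 120 x 270 x 18 mm (x, y, z); origin at the centre of its underside. The jar stands on it at y = +60 mm, between a wooden V-block (top at z = 63 mm) on its +y side and a rubber-faced jaw on its -y side (top at z = 67 mm), which the knob drives to +y. At y = -85 mm an aluminium housing 58 mm across (top at z = 52 mm) carries the lock knob
- knob_grip (a point): on the vertical axis of the red lock knob, 13 mm below the top of its grip bar; turns with the knob, its x axis along the bar. The bar is 14 mm wide, 46 mm long, 34 mm high, on a black disc 49 mm across whose top lies 21 mm below this point. Unlocked, the bar runs along the holder's x axis
- knob (a joint): turn of the lock knob, rad, clockwise from above: 0 unlocked (start), stop at 1.36. A detent blocks it unless the knob is pressed. It drives the jaw 9.6 mm per rad onto the jar, needs up to 0.3 N m against the jaw's spring and runs back if let go half way. Let go beyond 1.25 it springs up and stays locked, at about 1.2 to 1.36
- knob_press (a joint): how far the knob is pressed down, m: 0 up, 0.009 at its stop; needs 5.3 N to start and 8.4 N at the stop, and must be at least 0.007 to turn
- jar: loose amber glass jar with a paper band, about 0.35 kg: body 68 mm across, 60 mm high, shoulder up to z = 71 mm, neck 38 mm across up to the mouth at z = 102 mm. Origin: centre of its underside. Unclamped it turns with the lid. A white sprung seal disc in the mouth pushes the lid up with about 16 N, holding it tight under two sloping lugs on the neck
- seat (a point): point on the board's top in the middle of the jar's place
- jar_mouth (a point): centre of the jar's mouth, at the top of its neck, 102 mm above the jar's underside
- lid: loose ribbed yellow twist lid, 60 mm across, 24 mm high, 60 g, a red line on top from the middle along its +x. Origin: centre of its skirt's lower edge, z up; at the start 83 mm above the jar's underside and 12 mm above its shoulder. It loosens counterclockwise seen from above, against 0.3 N m or less, rising 2.5 mm on the way
- lid_grip (a point): on the lid's axis, 14 mm above its lower edge, 10 mm below its top: the height to grip it. The lid lets go after 59 to 68 degrees (1.02 to 1.19 rad) of turn from the start, when its x axis stands 33 degrees (0.58 rad) counterclockwise of the jar's (it starts 25 to 35 degrees clockwise of it), and pops up 2 mm. Then it lifts straight off; do not turn it more than 45 degrees further
- screw_jar: bystander: clear jar with a green top, 69 x 69 x 84 mm; origin at the centre of its underside
- bench_brush: bystander: wooden bench brush, 40 x 300 x 64 mm; origin at the centre of its underside
- offcut_3: bystander: dark square wood offcut, 75 x 75 x 24 mm; origin at the centre of its underside
- sanding_block: bystander: brown sanding block, 70 x 110 x 31 mm; origin at the centre of its underside
- tape_measure: bystander: yellow tape measure, 43 x 82 x 68 mm; origin at the centre of its underside

How it is judged:
On the way, in this order (a step that is already met when the one before it is completed fails the run):
1. the lock knob is pressed down (value of joint knob_press above 0.006 m), for 0.05 s.
2. the knob is turned to locked and has sprung back up, with the lid still on (value of joint knob above 1.12 rad and value of joint knob_press below 0.002 m and z of lid in the frame of jar below 0.0855 m), for 0.2 s.
3. the lid's threads have let go and its lower edge is clear of the jar's mouth (z of lid in the frame of jar_mouth above 0.002 m and contact force between lid and jar below 0.2 N), for 0.2 s.
At the end, for the whole second after the job is handed in: the gripper holds the lid still and clear of the jar, lower edge 4 to 30 mm above the mouth, within 12 mm of the jar's mouth axis and 10 degrees of level; the knob is up and locked (over 1.12 rad); the jar stands upright (4 degrees), its foot within 10 mm of the seat (z of lid in the frame of jar_mouth between 0.004 and 0.03 m and horizontal distance between lid and jar_mouth below 0.012 m and angle between lid's own z axis and vertical below 0.17 rad and contact force between the fingers and lid above 1 N and contact force between lid and jar below 0.2 N and linear speed of lid below 0.02 m/s and value of joint knob above 1.12 rad and value of joint knob_press below 0.002 m and angle between jar's own z axis and vertical below 0.08 rad and distance between jar and seat below 0.01 m); the arm keeps its last pose, push and grip.
It fails at once if the lid was turned more than about 50 degrees past the point where its threads let go (or far the wrong way) (angle between the x axis of lid and the y axis of jar, either way round below 0.05 rad).
It fails at once if the jar was lifted more than 10 mm or tipped (z of jar in the frame of holder above 0.028 m or angle between jar's own z axis and vertical above 0.2 rad).
It fails at once if a bystander was pushed aside by more than 30 mm (distance of any of screw_jar, bench_brush, offcut_3, sanding_block, tape_measure from where it was at the start of the episode above 0.03 m).
It also fails if it takes over 51 s, if anything falls off the work surface, if the arm or the gripper's body presses on something with over 40 N, if the wrist force passes 120 N, or if a joint passes its speed limit or range.

## Robot

A 6-joint arm with a two-finger parallel gripper is mounted at the origin on a cart in front of the work surface, level with it; the furniture and walls round the work are solid. World frame = base frame: x ahead of the robot, y to its left, z up, the work surface at z = 0. Lengths are in m, angles in rad, forces in N, time in s.
With the tool pointing down it reaches from about 0.425 to 0.95 m from the base axis. Payload 14.7 kg.
Tool frame: the origin (TCP) lies at the very end of the fingers, on their centre line; the grasp point (between the pads) lies r.hold_point_z behind it (r.hold_point_z is the distance from the TCP to the grasp point, in m); z points along the fingers, y is the line along which they close (so a half turn about z gives the same grasp; the last joint's range is limited). The gripper opens to 85 mm and grips with 20 to 120 N. Pads are 22 mm wide; open, the fingers measure 114 mm over their backs; the gripper's body (76 mm by 85 mm) begins 54 mm behind the grasp point. The pads swing forward as they close: fully open they stand 13 mm farther back than shut.
Start: joints at [1.181, 0.48, 1.596, -0, 1.065, -0.047], TCP at [0.218, 0.612, 0.231] pointing down, gripper open.
Joint ranges: [-2.75, 2.75], [-0.82, 2.05], [0.23, 2.67], [-1.56, 4.7], [0.09, 2.69], [-2.92, 2.92]. Speed limits (rad/s): [1.89, 1.89, 2.39, 3.01, 3.01, 3.01].

## Interface

Orientations are given as a unit quaternion [w, x, y, z].
In Python, from cell import r, eyes, finder gives the robot as it stands. The module is installed in compiled form; this text tells all that it offers.
- The arm moves only by the shell command python3 -m pendant 'ROWS'. ROWS is JSON, a list of rows, each a list of 5 numbers: the closure, from -1 (fully open) to 1 (shut), so that 0 is half open, then the shift along the world's x, y, z as a fraction of full scale, then the turn about the world's z as a fraction of full scale. A call has 1 to 20 rows; each row shifts and turns the commanded pose from where the row before left it; what a row does not reach is not made up. Full scale, the value 1, is 3 cm for a shift and 0.12 rad for a turn. A row lasts 1/12 s, in which the tool goes at most 41.7 mm and 7.16 degrees, less where a joint would pass 70% of its speed; a pose out of reach is approached as far as the arm can. A call with a number of a shift or a turn outside -1 to 1 is refused whole. A call with a gripper value outside its range is refused whole. The fingers move at their own pace and stop on an object; the grip force is fixed at half the most. Time passes only in rows, so rows that do not move let the fingers close. It gives the time, the measured TCP pose, the force, the opening and the grip force at its end, in the units of the state.
- r.get_state(): the state, without advancing time (a new reading comes with each control period).
- eyes.grab_frame(name): name is "side" or "top"; returns (picture, depth): 420x560x3 uint8, red, green, blue; 420x560 float32, m along the optical axis (not along the pixel's ray), 0 where there is no reading.
- eyes.calibration(name): a dict with "fx", "fy", "cx", "cy" (pixels), "D" ([k1, k2, p1, p2, k3] as OpenCV has them; the pictures are not rectified), "rvec" (rotation vector, rad) and "tvec" (3), from world to camera coordinates, as OpenCV has them. Camera axes: x right, y down, z forward; pixel columns grow to the right and rows downward; lengths in m; the calibration is good to about 2 mm. A picture is of the moment at which its call begins. calibration takes no time and is no camera call.
- r.sign_off(): hands the job in; it is judged then, once.
Trained networks look in the newest picture that a camera, given by its name, has taken for a name from the list of things; names that differ only in an ending like _2 or _b are one class to them, and where a whole thing is asked for, a point or a joint stands for the part that bears it (a point fixed in the world has none). Each returns a list of dicts, best first, with "score" (0 to 1); they miss things now and then, are a little off and sometimes report something else, mostly with a low value. They report only what shows in the picture. A call takes as long as a camera call.
- finder.find_in(camera, thing): "xyz" ([x, y, z] in m, in world coordinates, good to about 4 mm: the middle of the surface that is visible of it).
- finder.silhouettes(camera, thing): "mask" (420x560 bool, what is visible of it).
The state is a dict: "time": time; "joint_positions": joint angles; "qd": joint speeds; "joint_efforts": joint torques, N m; "eef_pos": TCP position; "tcp_rot": TCP orientation; "wrist_force": force on the tool from outside, world axes, zero at the start; "torque": the same for the moment, N m; "finger_gap": finger opening in m; "grip_force": force on a finger pad.
Only numpy, scipy, OpenCV 4.12 (cv2) and the standard library are available. Lean on these libraries where they do the work, as an engineer would, in place of code of your own. Each camera call takes 0.05 s, during which the arm holds its last target. There are 200 camera calls.

## Working session

There is one attempt and no reset: what is moved stays moved. The work goes in short steps, Python scripts to look and compute and a shell command to move; the robot and the scene stay as the last step left them, time stands still between calls to the robot, and variables do not carry over. Pictures are saved under pics/ and viewed, at most 10 in all, crops included, and the job is handed in when it is done.

```bash
mkdir -p pics; cat > h.py <<'E'
import numpy as np, cv2
from cell import r, eyes, finder
def cal(n):
    c=eyes.calibration(n);K=np.array([[c['fx'],0,c['cx']],[0,c['fy'],c['cy']],[0,0,1]]);R=cv2.Rodrigues(np.array(c['rvec'],float))[0]
    return c,K,R,np.array(c['tvec'],float).ravel()
def cloud(n,d):
    c,K,R,t=cal(n);h,w=d.shape
    u,v=np.meshgrid(np.arange(w),np.arange(h))
    p=cv2.undistortPoints(np.stack([u,v],-1).reshape(-1,1,2).astype(np.float32),K,np.array(c['D'],float)).reshape(h,w,2)
    P=np.dstack([p,np.ones((h,w))])*d[...,None]
    W=(P-t)@R
    W[d==0]=np.nan
    return W
E
python3 - <<'E'
from h import *
s=r.get_state();print(s['time'],s['eef_pos'],s['tcp_rot'],s['wrist_force'],r.hold_point_z)
ims=[]
for n in('top','side'):
    im,d=eyes.grab_frame(n);cv2.imwrite(f'pics/{n}0.png',im[...,::-1]);np.save(f'{n}0.npy',cloud(n,d))
    for t in ('lid','knob_grip','jar','holder'):
        print(n,t,[(np.round(q['xyz'],3),round(q['score'],2)) for q in finder.find_in(n,t)][:3])
    for t in ('lid','knob','holder'):
        m=finder.silhouettes(n,t)
        if m:
            W=np.load(f'{n}0.npy')[m[0]['mask']];print(n,t,len(W),np.nanpercentile(W,[2,50,98],axis=0).round(3).tolist())
print(r.get_state()['time'])
E
```

```text
0.0 [0.21832492 0.61183678 0.23067127] [-1.15343341e-04  1.70556243e-01  9.85347772e-01 -5.68689692e-04] [-0.5079492   0.54876815 -0.13937421] 0.0187
top lid [(array([ 0.482, -0.063,  0.128]), 0.62)]
top knob_grip [(array([ 0.48 , -0.194,  0.074]), 0.58)]
top jar [(array([ 0.468, -0.042,  0.079]), 0.55)]
top holder [(array([ 0.476, -0.14 ,  0.018]), 0.66)]
top lid 278 [[0.454, -0.092, 0.106], [0.478, -0.065, 0.125], [0.505, -0.039, 0.129]]
top knob 177 [[0.46, -0.228, 0.054], [0.481, -0.202, 0.075], [0.502, -0.186, 0.107]]
top holder 2379 [[0.423, -0.25, 0.012], [0.476, -0.139, 0.019], [0.538, 0.004, 0.102]]
side lid [(array([ 0.488, -0.059,  0.126]), 0.51), (array([ 0.494, -0.203,  0.078]), 0.4), (array([ 0.509, -0.058,  0.077]), 0.4)]
side knob_grip [(array([ 0.487, -0.2  ,  0.078]), 0.5), (array([ 0.509, -0.129,  0.024]), 0.21)]
side jar [(array([ 0.51 , -0.056,  0.073]), 0.89)]
side holder [(array([ 0.512, -0.134,  0.02 ]), 0.76)]
side lid 279 [[0.453, -0.096, 0.082], [0.491, -0.063, 0.124], [0.513, -0.038, 0.13]]
side knob 196 [[0.418, -0.251, 0.006], [0.493, -0.205, 0.076], [0.51, -0.187, 0.108]]
side holder 2090 [[0.429, -0.253, 0.002], [0.508, -0.133, 0.023], [0.545, 0.007, 0.102]]
0.8
```

View pics/top0.png

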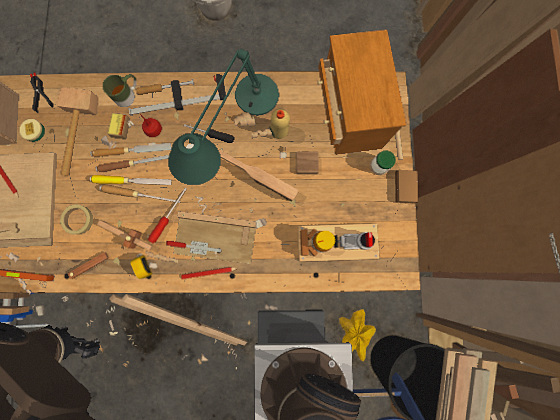

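View pics/side0.png

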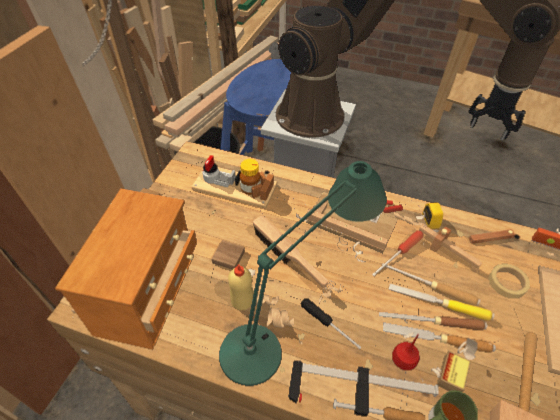

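```bash
python3 - <<'E'
from h import *
for n in('top','side'):
    W=np.load(f'{n}0.npy').reshape(-1,3);im=cv2.imread(f'pics/{n}0.png').reshape(-1,3)
    def sel(x,y,z):return W[(W[:,0]>x[0])&(W[:,0]<x[1])&(W[:,1]>y[0])&(W[:,1]<y[1])&(W[:,2]>z[0])&(W[:,2]<z[1])]
    L=sel((.42,.54),(-.12,0),(.12,.14));
    c,rad=cv2.minEnclosingCircle(L[:,:2].astype(np.float32));print(n,'lid',len(L),c,rad,np.median(L,0))
    for z in((.088,.125),(.097,.115)):
        B=sel((.4,.56),(-.28,-.14),z);print('bar',len(B),cv2.minAreaRect(B[:,:2].astype(np.float32)),np.median(B,0))
    # red pixels
    b,g,rr=im.astype(int).T;m=(rr>110)&(g<70)&(b<80)&(W[:,0]>.42)&(W[:,0]<.55)&(W[:,1]<-.14)&(W[:,1]>-.26)
    print('red',m.sum(),cv2.minAreaRect(W[m][:,:2].astype(np.float32)),np.nanpercentile(W[m],[3,50,97],axis=0).round(3).tolist())
    P=sel((.38,.6),(-.35,.1),(.012,.024));print('board',cv2.minAreaRect(P[:,:2].astype(np.float32)),np.median(P[:,2]))
E
```

```text
top lid 276 (0.48065871000289917, -0.06604818254709244) 0.02935013361275196 [ 0.48042164 -0.0655327   0.1251636 ]
bar 78 ((0.48368608951568604, -0.2079131156206131), (0.04407230392098427, 0.015138935297727585), 0.6225137710571289) [ 0.48352767 -0.20612068  0.10306953]
bar 68 ((0.48368608951568604, -0.2079131156206131), (0.04407230392098427, 0.015138935297727585), 0.6225137710571289) [ 0.48358343 -0.20676595  0.10343338]
red 50 ((0.4832608103752136, -0.2137679159641266), (0.022638386115431786, 0.043987974524497986), 87.6241226196289) [[0.463, -0.225, 0.069], [0.48, -0.209, 0.103], [0.502, -0.203, 0.107]]
board ((0.4813850522041321, -0.1245335042476654), (0.12049347907304764, 0.26793745160102844), 1.2195643186569214) 0.017341631229920197
side lid 197 (0.4841335415840149, -0.06734804064035416) 0.0324242040514946 [ 0.48600349 -0.06502337  0.12560838]
bar 74 ((0.48732224106788635, -0.20935916900634766), (0.045790981501340866, 0.015377440489828587), 3.0818607807159424) [ 0.49005119 -0.20686448  0.10309527]
bar 50 ((0.48734480142593384, -0.20966777205467224), (0.045740704983472824, 0.015248969197273254), 1.860632300376892) [ 0.48892325 -0.2081163   0.10488668]
red 67 ((0.4888511300086975, -0.20774145424365997), (0.013301132246851921, 0.04274018108844757), 87.7055435180664) [[0.47, -0.214, 0.079], [0.493, -0.205, 0.096], [0.51, -0.202, 0.107]]
board ((0.4856576919555664, -0.12462401390075684), (0.12378694117069244, 0.27149614691734314), 1.0002244710922241) 0.018317911955581308
```

The top view shows the holder at about (338,242), with the lid at (325,241) and the knob at (369,240). The side view shows the lid at (250,170) and the knob at (210,167). Both views agree on these positions:
- **Knob:** about (0.485, -0.209), bar top z≈0.105.
- **Lid:** about (0.4825, -0.066), top z≈0.125, which matches the 18+107 mm given in the text.

I'll move above the knob, bowing the path outward to stay within reach.

```bash
python3 -m pendant '[[0,0.52,-0.8,0,0.25],[0,0.52,-0.8,0,0.25],[0,0.52,-0.8,0,0.25],[0,0.52,-0.8,0,0.25],[0,0.52,-0.8,0,0.25],[0,0.52,-0.8,0,0.25],[0,0.52,-0.8,0,0.25],[0,0.52,-0.8,0,0.25],[0,0.52,-0.8,0,0.25],[0,0.52,-0.8,0,0.25],[0,0.52,-0.8,0,0.25],[0,0.52,-0.8,0,0.25],[0,0.52,-0.8,0,0],[0,0,0,0,0]]'
python3 -m pendant '[[0,0.1,-0.85,0,0],[0,0.1,-0.85,0,0],[0,0.1,-0.85,0,0],[0,0.1,-0.85,0,0],[0,0.1,-0.85,0,0],[0,0.1,-0.85,0,0],[0,0.1,-0.85,0,0],[0,0.1,-0.85,0,0],[0,0.1,-0.85,0,0],[0,0.1,-0.85,0,0],[0,0.1,-0.85,0,0],[0,0.1,-0.85,0,0],[0,0.1,-0.85,0,0],[0,0.1,-0.85,0,0],[0,0.1,-0.85,0,0],[0,0.1,-0.85,0,0],[0,0.1,-0.85,0,0],[0,0.1,-0.85,0,0],[0,0.1,-0.85,0,0],[0,0,0,0,0]]'
```

```text
time: 1.97
eef_pos: [0.4234, 0.297, 0.2315]
tcp_rot: [0.0, -0.008, 1.0, -0.0]
wrist_force: [1.0, 0.7, 0.8]
finger_gap: 0.0427
grip_force: 0.0
time: 3.63
eef_pos: [0.4793, -0.1879, 0.2315]
tcp_rot: [0.001, -0.008, 1.0, -0.001]
wrist_force: [0.3, -0.0, -0.4]
finger_gap: 0.0431
grip_force: 0.0
```

```bash
python3 -m pendant '[[0,0.19,-0.7,0,0],[0,0,0,-0.7,0],[0,0,0,-0.7,0],[0,0,0,-0.7,0],[0,0,0,-0.7,0],[0,0,0,-0.7,0],[0,0,0,-0.5,0],[0,0,0,-0.4,0],[0,0,0,-0.4,0],[0,0,0,-0.3,0],[0,0,0,0,0],[0,0,0,0,0]]'
python3 - <<'E'
from h import *
im,d=eyes.grab_frame('side');W=cloud('side',d);cv2.imwrite('pics/s1.png',cv2.resize(im[110:230,150:310,::-1],(800,600),interpolation=cv2.INTER_CUBIC))
E
```

```text
time: 4.63
eef_pos: [0.4839, -0.205, 0.0782]
tcp_rot: [-0.0, -0.009, 1.0, 0.0]
wrist_force: [-0.1, -0.1, 0.7]
finger_gap: 0.0428
grip_force: 0.0
```

View pics/s1.png

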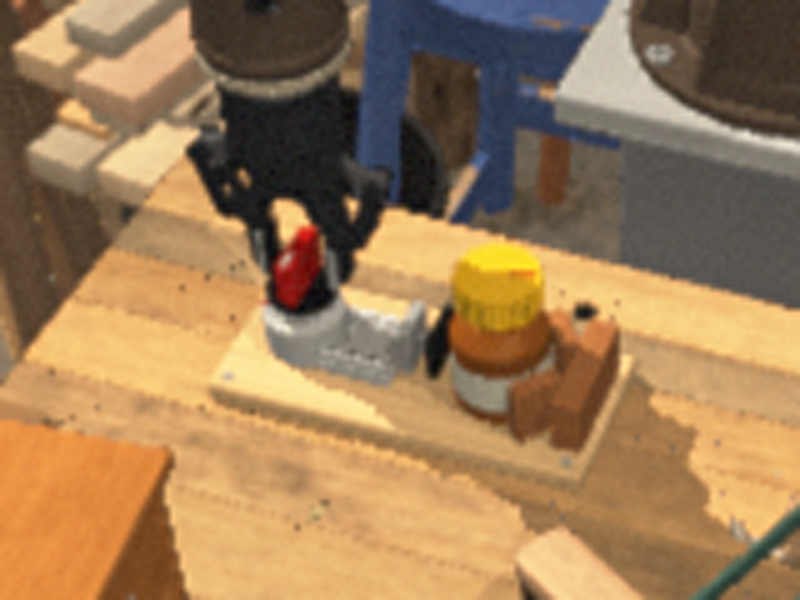

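The crop shows the red bar at about (300,265), between the two fingers. The y move came up about 4 mm short, so I'll correct that and close.

```bash
python3 -m pendant '[[0,0.04,-0.13,0,0],[0.3,0,0,0,0],[0.6,0,0,0,0],[1,0,0,0,0],[1,0,0,0,0],[1,0,0,0,0],[1,0,0,0,0]]'
```

```text
time: 5.27
eef_pos: [0.4854, -0.2092, 0.0785]
tcp_rot: [0.0, -0.009, 1.0, -0.0]
wrist_force: [0.9, 1.6, 4.3]
finger_gap: 0.0128
grip_force: 62.0
```

```bash
python3 -m pendant '[[1,0,0,-0.1,0],[1,0,0,-0.1,0],[1,0,0,-0.08,0],[1,0,0,0,0]]'
```

```text
time: 5.6
eef_pos: [0.4855, -0.2092, 0.07]
tcp_rot: [0.0, -0.009, 1.0, -0.0]
wrist_force: [-0.1, 3.6, 7.4]
finger_gap: 0.0133
grip_force: 62.4
```

```bash
python3 -m pendant '[[1,0,0,-0.06,0],[1,0,0,-0.05,0],[1,0,0,0,0]]'
```

```text
time: 5.85
eef_pos: [0.4863, -0.2095, 0.0691]
tcp_rot: [0.001, -0.009, 1.0, -0.001]
wrist_force: [-7.5, 8.6, 57.6]
finger_gap: 0.0127
grip_force: 70.4
```

```bash
python3 -m pendant '[[1,0,0,0.045,0],[1,0,0,0,0]]'
```

```text
time: 6.02
eef_pos: [0.486, -0.2094, 0.0694]
tcp_rot: [0.001, -0.009, 1.0, -0.0]
wrist_force: [-2.3, 6.9, 32.9]
finger_gap: 0.0127
grip_force: 66.6
```

```bash
python3 -m pendant '[[1,0,0,0.02,-0.4],[1,0,0,0,-0.6],[1,0,0,0,-0.6],[1,0,0,0,-0.6],[1,0,0,0,-0.6],[1,0,0,0,-0.6],[1,0,0,0,-0.6],[1,0,0,0,0]]'; python3 -c "
from cell import r;s=r.get_state();print(s['torque'],s['joint_positions'])"
```

```text
time: 6.68
eef_pos: [0.4859, -0.2096, 0.0695]
tcp_rot: [0.001, 0.232, 0.973, -0.0]
wrist_force: [-1.1, 2.2, 22.1]
finger_gap: 0.0127
grip_force: 65.1
[ 0.40008798  0.18029682 -0.03672068] [-4.64481463e-01  5.41261856e-01  2.01133977e+00 -6.22199303e-05
  5.87119176e-01 -1.56743092e+00]
```

```bash
python3 -m pendant '[[1,0,0,0,-0.6],[1,0,0,0,-0.6],[1,0,0,0,-0.6],[1,0,0,0,-0.6],[1,0,0,0,-0.6],[1,0,0,0,-0.6],[1,0,0,0,-0.6],[1,0,0,0,-0.6],[1,0,0,0,-0.6],[1,0,0,0,-0.6],[1,0,0,0,-0.6],[1,0,0,0,0]]'; python3 -c "
from cell import r;s=r.get_state();print(s['torque'],s['joint_positions'])"
```

```text
time: 7.68
eef_pos: [0.4855, -0.2097, 0.0695]
tcp_rot: [0.001, 0.589, 0.808, -0.0]
wrist_force: [-3.7, -1.2, 23.0]
finger_gap: 0.0128
grip_force: 65.3
[-0.36638776  0.81955212  0.1777411 ] [-4.64794132e-01  5.41215868e-01  2.01155386e+00 -8.51505488e-04
  5.87481866e-01 -7.75608177e-01]
```

```bash
python3 -m pendant '[[1,0,0,0,-0.4],[1,0,0,0,-0.4],[1,0,0,0,-0.2],[1,0,0,0,0]]'; python3 -c "
from cell import r;s=r.get_state();print(s['torque'],s['joint_positions'])"
```

```text
time: 8.02
eef_pos: [0.4855, -0.2098, 0.0695]
tcp_rot: [0.001, 0.635, 0.773, -0.0]
wrist_force: [-4.8, -0.8, 23.6]
finger_gap: 0.0128
grip_force: 68.1
[-0.2423146   0.81539803  1.17997458] [-4.64655196e-01  5.41259607e-01  2.01153190e+00 -1.27439001e-03
  5.87486201e-01 -6.59392951e-01]
```

```bash
python3 -m pendant '[[1,0,0,0.12,0],[1,0,0,0.12,0],[1,0,0,0.06,0],[1,0,0,0,0],[0,0,0,0,0],[0,0,0,0,0],[0,0,0,0,0],[0,0,0,0,0]]'
python3 -m pendant '[[0,0,0,0.6,0],[0,0,0,0.7,0],[0,0,0,0.7,0],[-1,0,0,0.7,0],[-1,0,0,0,0]]'
python3 - <<'E'
from h import *
im,d=eyes.grab_frame('side');W=cloud('side',d);cv2.imwrite('pics/s2.png',cv2.resize(im[110:230,150:310,::-1],(800,600),interpolation=cv2.INTER_CUBIC))
def sel(x,y,z):
    m=(W>[x[0],y[0],z[0]]).all(-1)&(W<[x[1],y[1],z[1]]).all(-1);return W[m]
B=sel((.44,.53),(-.25,-.165),(.085,.11));print(len(B),cv2.minAreaRect(B[:,:2].astype(np.float32)),np.percentile(B[:,2],95))
L=sel((.42,.54),(-.12,0),(.12,.14));print(cv2.minEnclosingCircle(L[:,:2].astype(np.float32)),np.median(L,0))
E
```

```text
time: 8.68
eef_pos: [0.485, -0.2091, 0.0773]
tcp_rot: [-0.0, 0.635, 0.773, -0.0]
wrist_force: [0.9, 0.5, -0.4]
finger_gap: 0.0425
grip_force: 0.0
time: 9.1
eef_pos: [0.4868, -0.21, 0.1619]
tcp_rot: [0.002, 0.635, 0.773, 0.001]
wrist_force: [0.9, -0.2, 0.8]
finger_gap: 0.0656
grip_force: 0.0
100 ((0.48715466260910034, -0.20925399661064148), (0.01737191528081894, 0.04543031007051468), 24.547271728515625) 0.10649117967349034
((0.4841178357601166, -0.06304767727851868), 0.030368519946932793) [ 0.4851772  -0.06257646  0.12561467]
```

View pics/s2.png

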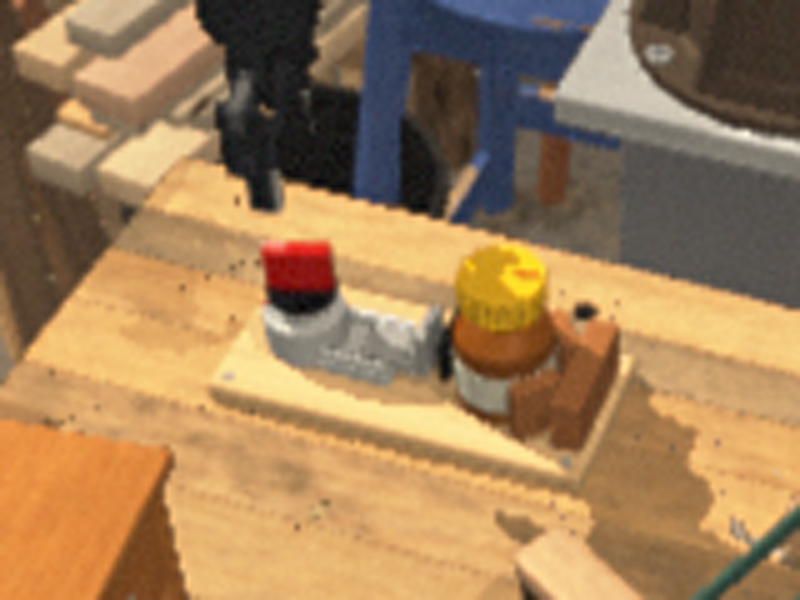

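The crop shows the knob bar up and turned, at about (298,270), and the jaw touching the jar at (445,345). I'll check both with the top camera.

```bash
python3 - <<'E'
from h import *
im,d=eyes.grab_frame('top');W=cloud('top',d)
def sel(x,y,z):
    m=(W>[x[0],y[0],z[0]]).all(-1)&(W<[x[1],y[1],z[1]]).all(-1);return W[m]
B=sel((.44,.53),(-.25,-.165),(.085,.115));print(len(B),len(B) and cv2.minAreaRect(B[:,:2].astype(np.float32)))
L=sel((.42,.54),(-.12,0),(.12,.14));print(len(L),cv2.minEnclosingCircle(L[:,:2].astype(np.float32)),np.median(L,0))
s=r.get_state();print(s['joint_positions'],s['finger_gap'])
cv2.imwrite('pics/t2.png',cv2.resize(im[210:270,290:390,::-1],(800,480),interpolation=cv2.INTER_CUBIC))
E
```

```text
65 ((0.4822995364665985, -0.2052030861377716), (0.013808618299663067, 0.041028451174497604), 17.558181762695312)
278 ((0.4810620844364166, -0.06464888900518417), 0.02958342805504799) [ 0.48035584 -0.06441464  0.12473368]
[-4.64525000e-01  4.02772793e-01  1.94810572e+00  1.80182850e-05
  7.89307510e-01 -6.60465126e-01] 0.07925623636762763
```

View pics/t2.png

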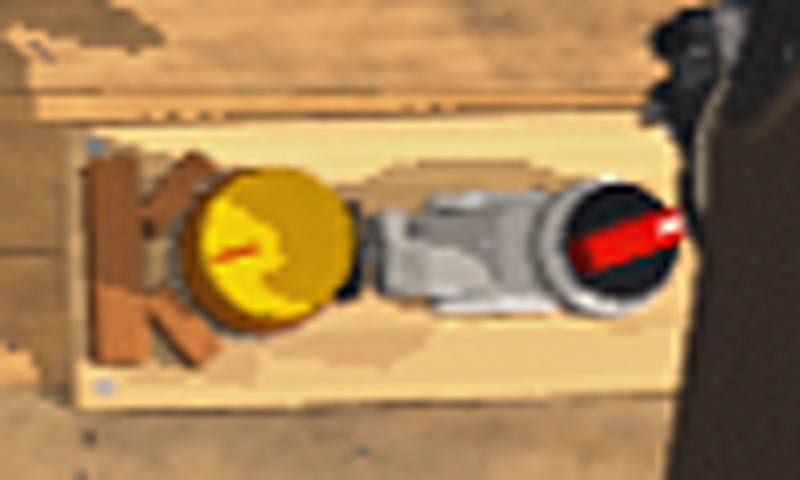

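The top crop shows the knob bar at (630,240), about 70° round, so it is locked. The lid is at (280,243), with its red line pointing left (+y). Next I move over the lid and descend.

```bash
python3 -m pendant '[[-1,-0.03,0.8,0,0],[-1,-0.03,0.9,0,0],[-1,-0.03,0.9,0,0],[-1,-0.03,0.9,0,0],[-1,-0.02,0.9,0,0],[-1,0,0.47,0,0],[-1,0,0,0,0],[-1,0,0,0,0]]'
```

```text
time: 9.87
eef_pos: [0.4804, -0.0625, 0.1577]
tcp_rot: [-0.001, 0.634, 0.773, -0.0]
wrist_force: [-0.2, -0.7, 0.3]
finger_gap: 0.0851
grip_force: 0.0
```

```bash
python3 -m pendant '[[-1,0.07,-0.04,-0.3,0],[-1,0,0,-0.4,0],[-1,0,0,-0.4,0],[-1,0,0,-0.4,0],[-1,0,0,-0.3,0],[-1,0,0,-0.3,0],[-1,0,0,0,0],[-1,0,0,0,0]]'
```

```text
time: 10.53
eef_pos: [0.4827, -0.0646, 0.095]
tcp_rot: [-0.001, 0.635, 0.773, -0.0]
wrist_force: [0.4, -0.2, 0.2]
finger_gap: 0.0856
grip_force: 0.0
```

```bash
python3 - <<'E'
from h import *
im,d=eyes.grab_frame('side');cv2.imwrite('pics/s3.png',cv2.resize(im[110:230,150:310,::-1],(800,600),interpolation=cv2.INTER_CUBIC))
E
```

```text
(no output)
```

View pics/s3.png

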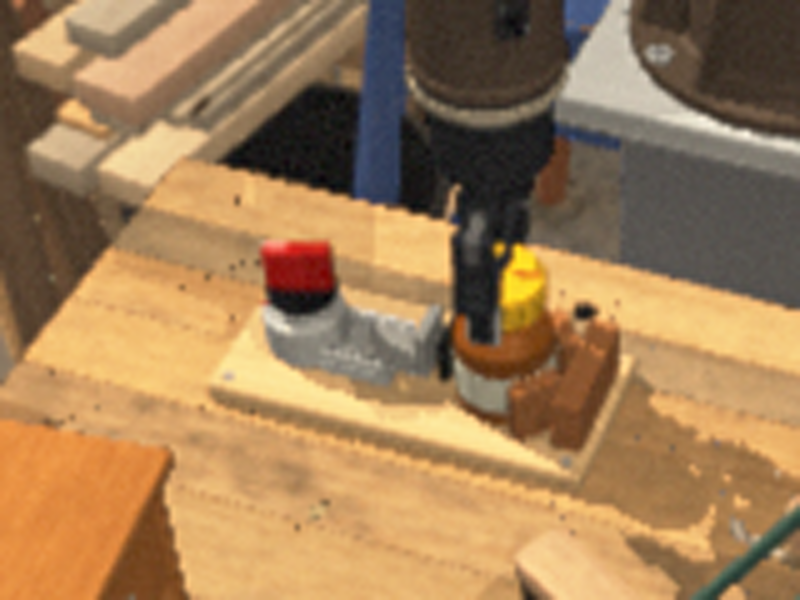

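The finger, at about (485,270), reaches the lid's lower edge, so I'll close.

```bash
python3 -m pendant '[[-0.6,0,0.02,0,0],[-0.4,0,0,0,0],[-0.2,0,0,0,0],[0.2,0,0,0,0],[1,0,0,0,0],[1,0,0,0,0],[1,0,0,0,0]]'
```

```text
time: 11.17
eef_pos: [0.4831, -0.0638, 0.0964]
tcp_rot: [0.0, 0.634, 0.773, 0.0]
wrist_force: [-5.1, -0.4, 14.4]
finger_gap: 0.0572
grip_force: 60.5
```

```bash
python3 -m pendant '[[1,0,0,0.01,0.2],[1,0,0,0.005,0.4],[1,0,0,0.005,0.5],[1,0,0,0.005,0.5],[1,0,0,0.005,0.5],[1,0,0,0.005,0.5],[1,0,0,0,0]]'; python3 -c "
from cell import r;s=r.get_state();print(s['torque'])"
```

```text
time: 11.75
eef_pos: [0.4837, -0.0637, 0.0973]
tcp_rot: [0.001, 0.505, 0.863, 0.0]
wrist_force: [0.8, 2.5, 7.6]
finger_gap: 0.057
grip_force: 62.8
[0.06507093 0.14601136 0.16114259]
```

```bash
python3 -m pendant '[[1,0,0,0.005,0.5],[1,0,0,0.005,0.5],[1,0,0,0.005,0.5],[1,0,0,0.005,0.5],[1,0,0,0.005,0.5],[1,0,0,0.005,0.5],[1,0,0,0.005,0.5],[1,0,0,0.005,0.5],[1,0,0,0.005,0.5],[1,0,0,0.005,0.5],[1,0,0,0,0]]'; python3 - <<'E'
from h import *
s=r.get_state();print(s['torque'])
im,d=eyes.grab_frame('side');cv2.imwrite('pics/s4.png',cv2.resize(im[110:230,150:310,::-1],(800,600),interpolation=cv2.INTER_CUBIC))
E
```

```text
time: 12.67
eef_pos: [0.4835, -0.0637, 0.0987]
tcp_rot: [0.001, 0.228, 0.974, 0.0]
wrist_force: [-0.7, 1.1, 6.7]
finger_gap: 0.0569
grip_force: 62.7
[-0.00327347  0.1291785   0.1055789 ]
```

View pics/s4.png

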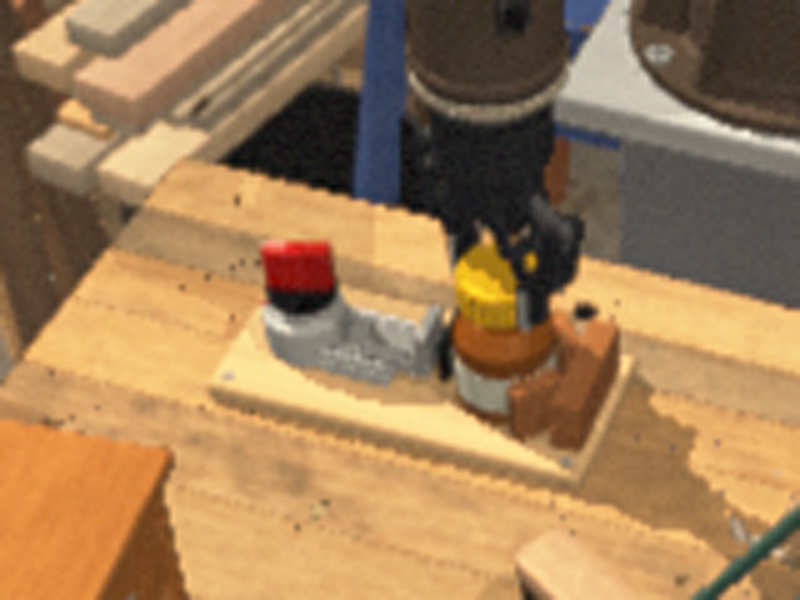

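The lid is still held, and the jar and its band at (485,390) have not moved. I'll turn on to about 1.3 rad.

```bash
python3 -m pendant '[[1,0,0,0.005,0.5],[1,0,0,0.005,0.5],[1,0,0,0.005,0.5],[1,0,0,0,0]]'; python3 -m pendant '[[1,0,0,0.005,0.5],[1,0,0,0.005,0.5],[1,0,0,0.005,0.5],[1,0,0,0.005,0.3],[1,0,0,0,0]]';python3 -c "
from cell import r;s=r.get_state();print(s['torque'])"
```

```text
time: 13.05
eef_pos: [0.4836, -0.0637, 0.0993]
tcp_rot: [0.001, 0.139, 0.99, -0.0]
wrist_force: [-1.4, 1.9, 10.4]
finger_gap: 0.0568
grip_force: 63.1
time: 13.47
eef_pos: [0.4837, -0.0635, 0.0999]
tcp_rot: [0.001, 0.033, 0.999, 0.0]
wrist_force: [-0.7, 2.9, 9.4]
finger_gap: 0.0569
grip_force: 63.0
[0.50686591 0.05398738 0.04214068]
```

```bash
python3 -m pendant '[[1,0,0,0.05,0],[1,0,0,0.05,0],[1,0,0,0,0]]'; python3 -m pendant '[[1,0,0,0.05,0],[1,0,0,0.05,0],[1,0,0,0,0]]'
```

```text
time: 13.72
eef_pos: [0.4833, -0.0636, 0.1026]
tcp_rot: [0.0, 0.034, 0.999, 0.0]
wrist_force: [0.4, 3.0, 1.9]
finger_gap: 0.0567
grip_force: 64.4
time: 13.97
eef_pos: [0.483, -0.0637, 0.1054]
tcp_rot: [0.0, 0.033, 0.999, -0.0]
wrist_force: [0.3, 2.8, 0.5]
finger_gap: 0.0569
grip_force: 64.5
```

The lid is free: the upward force is gone. I'll lift it straight up.

```bash
python3 -m pendant '[[1,0,0,0.1,0],[1,0,0,0.15,0],[1,0,0,0.15,0],[1,0,0,0.15,0],[1,0,0,0.15,0],[1,0,0,0.13,0],[1,0,0,0,0],[1,0,0,0,0],[1,0,0,0,0],[1,0,0,0,0]]'
python3 - <<'E'
from h import *
im,d=eyes.grab_frame('side');W=cloud('side',d)
cv2.imwrite('pics/s5.png',cv2.resize(im[110:230,150:310,::-1],(800,600),interpolation=cv2.INTER_CUBIC))
hsv=cv2.cvtColor(im,cv2.COLOR_RGB2HSV)
m=(hsv[...,0]>20)&(hsv[...,0]<33)&(hsv[...,1]>170)&(abs(W[...,0]-.483)<.05)&(abs(W[...,1]+.064)<.05)&(W[...,2]>.09)
print(m.sum(),np.percentile(W[m],[1,5,50,95,99],axis=0).round(4).tolist())
E
```

```text
time: 14.8
eef_pos: [0.4829, -0.0637, 0.1299]
tcp_rot: [-0.0, 0.033, 0.999, 0.0]
wrist_force: [0.8, -0.0, -0.4]
finger_gap: 0.0569
grip_force: 64.4
180 [[0.4593, -0.0918, 0.1366], [0.4684, -0.0867, 0.1411], [0.4965, -0.065, 0.1581], [0.5104, -0.0439, 0.1616], [0.5122, -0.0403, 0.1628]]
```

View pics/s5.png

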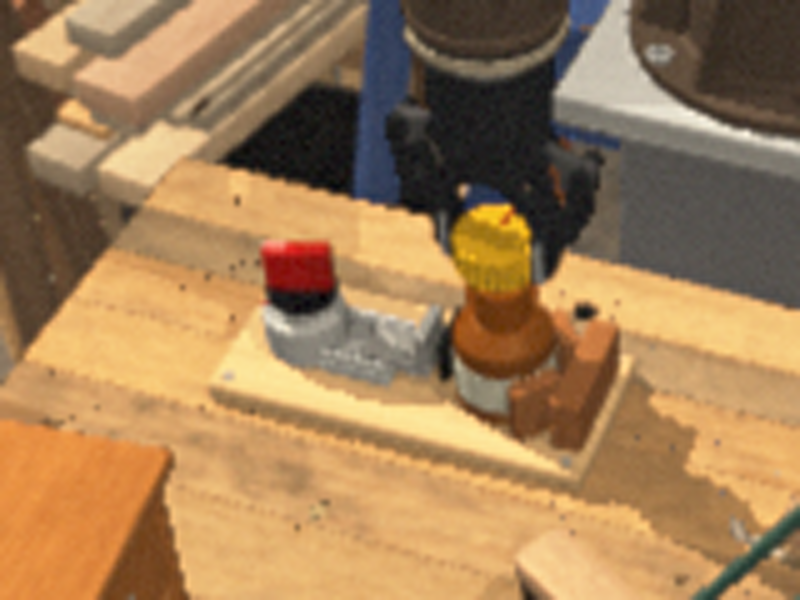

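The lid, at (492,245), is held above the bare neck at (500,300), and its edge is about 16 mm over the mouth. I'll check that it is level and then hand in.

```bash
python3 - <<'E'
from h import *
im,d=eyes.grab_frame('side');W=cloud('side',d)
hsv=cv2.cvtColor(im,cv2.COLOR_RGB2HSV)
m=(hsv[...,0]>20)&(hsv[...,0]<33)&(hsv[...,1]>170)&(abs(W[...,0]-.483)<.05)&(abs(W[...,1]+.064)<.05)&(W[...,2]>.09)
P=W[m];P=P[(P[:,2]>.15)&(P[:,0]<.506)]
A=np.c_[P[:,:2]-P[:,:2].mean(0),np.ones(len(P))]
k=np.linalg.lstsq(A,P[:,2],rcond=None)[0];print(len(P),np.degrees(np.arctan(k[:2])),k[2],np.std(P[:,2]-A@k))
if np.degrees(np.hypot(*k[:2]))<7: print(r.sign_off())
E
```

```text
134 [-1.0701238 -1.114604 ] 0.15827175677152314 0.002388812485785431
the job is handed in; nothing more can be done
None
```

The job is handed in: the knob is locked and up, the jar is still clamped, and the lid is unscrewed and held within about 2° of level, roughly 16 mm above the mouth; the judge's verdict was not shown.

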